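# Set out the drinks counter

### The arm

A 7-joint arm with a two-finger parallel gripper is mounted at the origin on the work surface. World frame = base frame: x ahead of the robot, y to its left, z up, the work surface at z = 0. Lengths are in m, angles in degrees, forces in N, time in s.
With the tool pointing down it reaches from about 0.425 to 0.875 m from the base axis. Payload 4.7 kg.
Tool frame: the origin (TCP) lies on the mounting face of the last link; the fingertips stand 182 mm ahead of it and the grasp point (between the pads) lies 164 mm ahead of it; z points along the fingers, x is the direction in which the jaws open and shut, and the axes are right-handed (so a half turn about z gives the same grasp; the last joint's range is limited). The gripper opens to 87 mm and grips with 3 to 60 N. Pads are 19 mm wide; open, the fingers measure 117 mm over their backs; the gripper's body (75 mm by 190 mm) begins 51 mm behind the grasp point.
Start: joints at [75.464, 18.392, -4.016, 83.108, 1.295, 78.541, -3.26], TCP at [0.172, -0.627, 0.405] pointing down, gripper open.
Joint ranges: [-163.93, 163.93], [-17.29, 119.83], [-79.2, 71.16], [3.27, 140.29], [-89.18, 269.18], [5.43, 117.66], [-154.24, 154.24]. Speed limits (degrees/s): [147.25, 147.25, 180, 180, 180, 180, 180].

### API

Orientations are given as [roll, pitch, yaw] about the fixed x, y, z axes, in that order (R = Rz(yaw) Ry(pitch) Rx(roll)).
In Python, from cell import status, cams, env, outline_of, landmark_of gives the robot as it stands. The module is installed in compiled form; this text tells all that it offers.
- The arm moves only by the tool jog_arm, never from a script. Its argument "rows" is a list of rows, each a list of 7 numbers: the closure, from 0 (fully open) to 1 (shut), then the shift along the tool's x, y, z in m, then the turn, a rotation vector about the tool's x, y, z in degrees. A call has 1 to 12 rows; each row shifts and turns the commanded pose from where the row before left it, along the tool's axes as they then stand; what a row does not reach is not made up. A row lasts 1/12 s, in which the tool goes at most 41.7 mm and 7.16 degrees, less where a joint would pass 70% of its speed; a pose out of reach is approached as far as the arm can. A call with a gripper value outside its range is refused whole. The fingers move at their own pace and stop on an object; "grip_force" is the grip in N (left out, the last holds). Time passes only in rows, so rows that do not move let the fingers close. It gives the time, the measured TCP pose, the force and the opening at its end, in the units of the state.
- status.get_obs(): the state, without advancing time (a new reading comes with each control period).
- cams.read_camera(name): name is "side" or "top"; returns (picture, depth): 420x560x3 uint8, red, green, blue; 420x560 float32, m along the optical axis (not along the pixel's ray), 0 where there is no reading.
- cams.camera_params(name): a dict with "vfov" (degrees; the focal length in pixels is half the picture's height over the tangent of half this angle, whatever the lens; pixels are square), "cx", "cy" (the principal point, pixels), "eye" and "attitude" of the camera in the world. Camera axes: x right, y up, looking along -z (the intrinsics and any distortion apply to the point x, -y, -z); pixel columns grow to the right and rows downward; lengths in m; the calibration is good to about 2 mm. A picture is of the moment at which its call begins. camera_params takes no time and is no camera call.
- env.sign_off(): hands the job in, once; it reports no verdict.
Trained networks look in the newest picture that a camera, given by its name, has taken for a name from the list of things; names that differ only in an ending like _2 or _b are one class to them, and where a whole thing is asked for, a point or a joint stands for the part that bears it (a point fixed in the world has none). Each returns a list of dicts, best first, with "conf" (0 to 1); they miss things now and then, are a little off and sometimes report something else, mostly with a low value. They report only what shows in the picture. A call takes as long as a camera call. They do not tell look-alikes from the thing itself.
- outline_of(camera, name): "pixels" (420x560 bool, what is visible of it) and "box" ([left, top, right, bottom] in pixels, round what is visible of it).
- landmark_of(camera, name): "position" ([row, column] in pixels: a listed point, or the origin of a listed thing).
The state is a dict: "time_s": time; "qpos": joint angles; "joint_velocities": joint speeds; "effort": joint torques, N m; "tool_pos": TCP position; "tool_rot": TCP orientation; "force": force on the tool from outside, world axes, zero at the start; "wrist_torque": the same for the moment, N m; "grip_width": finger opening in m.
Only numpy, scipy, OpenCV 4.12 (cv2) and the standard library are available. Lean on these libraries where they do the work, as an engineer would, in place of code of your own. Each camera call takes 0.05 s, during which the arm holds its last target. There are 200 camera calls.

### The job

Set out the drinks counter: stand the big canister, the small canister and the square sachet box each flat in the rimmed wooden holder that matches its shape and size, the box's sides in line with its holder's sides. Lower the loose tent sign over the fixed tent stand so that it nests fully down on it, ridge along ridge and ends lined up. Keep everything upright, and leave the two paper cups standing where they are.

Things in the scene. Friction and masses are not known exactly. Their poses are not given: they have to be found in the camera images.
- big_canister: The bigger round canister: upright white plastic cylinder 66 mm in diameter, 82 mm high, with a flat black lid forming its top 14 mm (62 mm in diameter); loose, about 0.25 kg. Origin: centre of its underside, z up. Belongs in big_round_holder.
- small_canister: The smaller round canister: same make, 42 mm in diameter, 78 mm high, black lid 38 mm in diameter forming the top 14 mm; loose, about 0.12 kg. Origin: centre of its underside, z up. Belongs in small_round_holder.
- sachet_box: Square upright white plastic box full of paper sachets, 56 x 56 mm, walls 66 mm high, the sachets' tops reaching to 78 mm (look only); loose, about 0.18 kg, filled solid so that it can be gripped across two facing walls. Origin: centre of its underside; x and y are normal to its walls, z up. Belongs in square_holder.
- tent_sign: Loose blank sign, folded white plastic angle (inverted V, 60 degrees, 4 mm sheet) standing on its leg edges, ridge up: 60 mm long, 69 mm wide over the feet, 60 mm high, 0.1 kg. Origin: on the ground below the ridge's middle; x along the ridge, z up. Grip it by its two flat V-shaped ends (60 mm apart along x), close under the ridge, at about 48 mm height. Belongs over tent_stand.
- big_round_holder: The bigger round rimmed holder: recess 84 mm in diameter, 96 mm outside. Fixed, wood. Origin: centre of the underside on the table (z = 0), z up; the recess floor lies at z = 4 mm, the rim's top at z = 12 mm, the rim is 6 mm thick.
- small_round_holder: The smaller round rimmed holder: recess 60 mm in diameter, 72 mm outside. Fixed, wood. Origin: centre of the underside on the table (z = 0), z up; the recess floor lies at z = 4 mm, the rim's top at z = 12 mm, the rim is 6 mm thick.
- square_holder: The square rimmed holder: recess 74 x 74 mm, 86 x 86 mm outside; x and y are normal to its sides. Fixed, wood. Origin: centre of the underside on the table (z = 0), z up; the recess floor lies at z = 4 mm, the rim's top at z = 12 mm, the rim is 6 mm thick.
- tent_stand: Fixed white plastic angle of the same section, length and height as the sign, on a wooden plate 96 x 96 x 5 mm: its ridge is 65 mm above the table. Origin: centre of the plate's underside (z = 0), below the ridge's middle; x along the ridge, z up. The nested sign rests with its inner faces on the stand's outer faces, its origin 13 mm above this one (ridge 8 mm above ridge).
- cup_a: Bystander. Open paper cup standing upright, 72 mm across its rim, 82 mm high, light and easily knocked; not to be moved. Origin: centre of its foot, z up.
- cup_b: Bystander. Open paper cup standing upright, 72 mm across its rim, 82 mm high, light and easily knocked; not to be moved. Origin: centre of its foot, z up.
Mind the look-alikes: they are no part of the job. What is shaped like the big_round_holder but blue or yellow is not meant.

How it is judged:
By the outcome, as a careful person would: the job done as asked, in the order asked, and still so for the second after the job is handed in, with the robot touching nothing.
It also fails if it takes over 104 s, if anything falls off the work surface, if the arm or the gripper's body presses on something with over 40 N, if the wrist force passes 120 N, or if a joint passes its speed limit or range.

## Working session

There is one attempt and no reset: what is moved stays moved. The work goes in short steps, Python scripts to look and compute and a tool call to move; the robot and the scene stay as the last step left them, time stands still between calls to the robot, and variables do not carry over. Pictures are saved under pics/ and viewed, about 12 in all and at most 16, crops included, and the job is handed in when it is done.

Besides the shell and the picture viewer there is one more tool, called in YAML: its name, and indented under it one key for each argument. jog_arm: Moves the arm, as the interface text tells. Its arguments: {"type":"object","properties":{"rows":{"type":"array"},"grip_force":{"type":"number"}},"required":["rows"]}

```bash
mkdir -p pics; python3 - <<'E'
from cell import status,cams,env
import cv2,numpy as np
o=status.get_obs();print(o)
for n in("side","top"):
    print(cams.camera_params(n)); p,d=cams.read_camera(n); cv2.imwrite(f'pics/{n}0.png',p[:,:,::-1])
    print(d.min(),d.max())
E
```

```text
{'time_s': 0.0, 'qpos': array([75.46361187, 18.43925443, -4.01283761, 83.17678334,  1.29430429,
       78.54009272, -3.25795261]), 'joint_velocities': array([-0.02156721,  0.04838195, -0.07491201, -0.04914614,  0.02457671,
       -0.04974882,  0.10954402]), 'effort': array([-4.25016433e-04, -4.91282451e+01, -4.04550070e-01, -3.12525773e+01,
       -6.40596240e-02,  4.38896427e-02,  1.75153496e-04]), 'tool_pos': array([ 0.17189023, -0.62663988,  0.40364211]), 'tool_rot': array([ 1.79994013e+02,  1.10935989e-01, -7.46544742e+01]), 'force': array([-0.12176774, -0.10865931,  0.22593119]), 'wrist_torque': array([ 0.03985506,  0.01413801, -0.02309081]), 'grip_width': 0.08686269865002867}
{'vfov': 45.677342419153746, 'cx': 278.77413118598054, 'cy': 210.33413312292257, 'eye': array([-0.17860691,  0.9278838 ,  0.91385773]), 'attitude': array([  53.59077617,    0.82154343, -142.1711879 ])}
0.0 3.999557
{'vfov': 48.88468012409797, 'cx': 279.52943707910697, 'cy': 213.0162428608082, 'eye': array([ 0.47610029, -0.00549981,  1.16224797]), 'attitude': array([  4.19521045,   0.87286686, -91.17634109])}
0.0 2.0193362
```

View pics/top0.png

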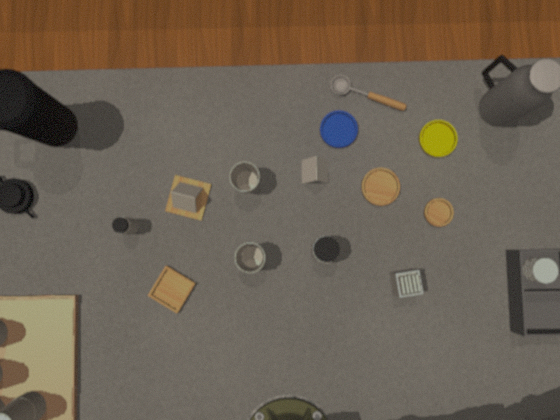

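View pics/side0.png

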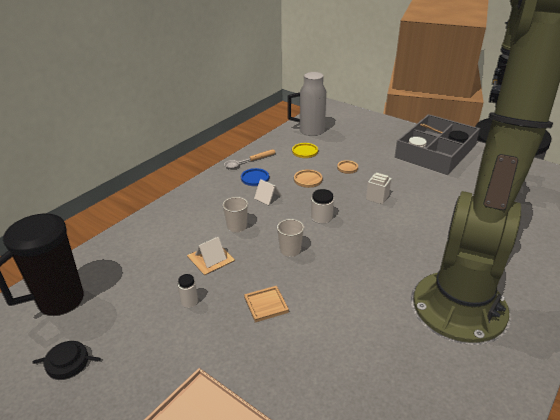

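The top view shows:
- big canister (326,249), small canister (121,225), sachet box (410,284)
- square holder (172,289), stand (188,198), loose sign (313,170)
- cups at (245,177) and (250,258)

There are three big round holder candidates: blue (339,129), yellow (438,139) and wood (381,187). The wood one fits the description, since blue and yellow are excluded. The wood ring at (439,212) is smaller, so it is the small round holder.

```bash
cat > h.py <<'E'
from cell import status,cams,env,outline_of,landmark_of
import cv2,numpy as np
from scipy.spatial.transform import Rotation as Ro
def cloud(n):
    p,d=cams.read_camera(n);c=cams.camera_params(n)
    f=210/np.tan(np.radians(c['vfov']/2))
    v,u=np.mgrid[:420,:560]
    P=np.stack([(u-c['cx'])/f*d,-(v-c['cy'])/f*d,-d],-1)
    R=Ro.from_euler('xyz',c['attitude'],degrees=True).as_matrix()
    W=P@R.T+c['eye'];W[d==0]=np.nan
    return p,W
def rect(pts):
    (cx,cy),(w,h),a=cv2.minAreaRect((pts[:,:2]*1000).astype(np.float32));return np.round([cx,cy,w,h,a],1)
E
python3 - <<'E'
from h import *
N=dict(big_canister=(.07,.09),small_canister=(.066,.085),sachet_box=(.055,.085),tent_sign=(.01,.07),big_round_holder=(.008,.016),small_round_holder=(.008,.016),square_holder=(.008,.016),tent_stand=(.01,.075),cup_a=(.07,.09))
for cam in('top','side'):
  p,W=cloud(cam); np.savez(f'{cam}.npz',p=p,W=W)
  q=p.copy()
  for n,(a,b) in N.items():
    for r in outline_of(cam,n)[:3]:
      m=r['pixels']; w=W[m]; w=w[~np.isnan(w[:,0])]
      z=w[:,2]; s=w[(z>a)&(z<b)]
      print(cam,n,round(r['conf'],2),np.round(r['box']),'n',len(w),len(s),'zmax',np.round(np.nanpercentile(z,[2,50,98])*1000) if len(w) else '', rect(s) if len(s)>5 else '')
print(np.nanmedian(np.load('top.npz')['W'][200:260,380:400,2]),np.nanmedian(np.load('side.npz')['W'][200:215,340:400,2]))
p=np.load('top.npz')['p'];cv2.imwrite('pics/crop1.png',cv2.resize(p[110:320,100:470],None,fx=2.16,fy=2.16,interpolation=2)[:,:,::-1])
E
```

```text
top big_canister 0.95 [312. 237. 338. 264.] n 630 553 zmax [17. 80. 85.] [468.4 -98.2  59.8  60.4  82.3]
top big_canister 0.72 [149. 267. 192. 314.] n 1245 0 zmax [ 0.  6. 15.] 
top small_canister 0.94 [112. 220. 139. 236.] n 353 203 zmax [ 7. 74. 81.] [534.7 387.5  34.1  35.4  35.1]
top small_canister 0.5 [361. 169. 401. 206.] n 1182 0 zmax [-2.  4. 13.] 
top small_canister 0.44 [232. 160. 258. 194.] n 682 128 zmax [-1. 11. 82.] [643.3  91.7  66.6  67.8  89.8]
top sachet_box 0.87 [388. 269. 424. 299.] n 755 573 zmax [ 6. 66. 79.] [ 384.1 -290.2   56.1   57.5    7.2]
top tent_sign 0.96 [302. 156. 329. 185.] n 621 538 zmax [ 3. 31. 57.] [663.4 -79.7  57.9  59.8  88.5]
top tent_sign 0.58 [389. 270. 425. 299.] n 779 452 zmax [-0. 65. 79.] [ 384.1 -290.2   56.4   57.6    7.9]
top big_round_holder 0.94 [420. 122. 462. 158.] n 1180 238 zmax [-2.  4. 14.] [ 740.6 -391.3   92.2   94.4   44. ]
top big_round_holder 0.73 [322. 113. 357. 149.] n 1142 248 zmax [-2.  4. 14.] [ 770.7 -142.9   93.8   93.4   86.4]
top big_round_holder 0.71 [300. 156. 331. 182.] n 650 88 zmax [ 0. 31. 57.] [663.4 -79.
[... 1068 characters left out ...]
   93.6    0.8]
side big_round_holder 0.64 [243. 169. 271. 188.] n 370 73 zmax [-3.  3. 12.] [ 772.4 -140.    90.1   94.4   58.5]
side small_round_holder 0.7 [337. 162. 359. 176.] n 211 35 zmax [-4.  3. 13.] [ 553.1 -378.6   67.7   64.9   75.2]
side square_holder 0.97 [243. 285. 292. 322.] n 1092 277 zmax [-2.  5. 12.] [378.7 285.1  86.3  90.   58.1]
side tent_stand 0.74 [188. 238. 236. 276.] n 962 493 zmax [-1. 11. 59.] [603.6 244.9  61.4  65.7  73.7]
side cup_a 0.71 [276. 220. 302. 258.] n 802 169 zmax [ 2. 53. 80.] [455.4  83.8  67.6  74.9  35.8]
side cup_a 0.71 [224. 198. 251. 230.] n 682 145 zmax [ 2. 53. 80.] [644.2  95.1  66.1  75.3  41.2]
-0.0009768388438945452 -0.0024642078458266825
```

View pics/crop1.png

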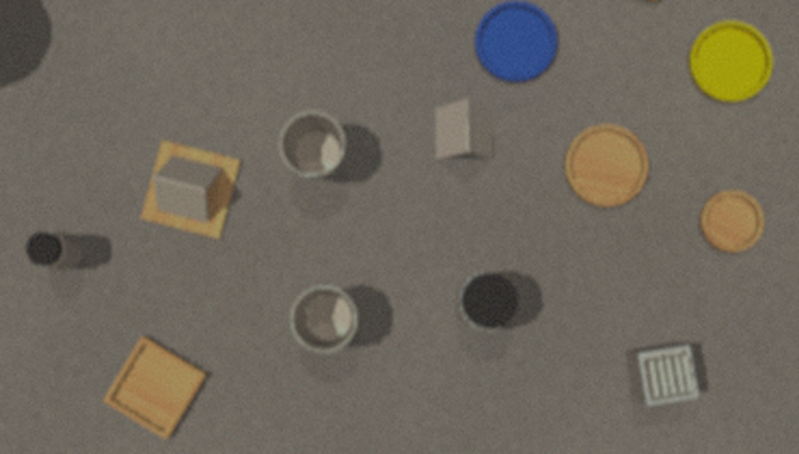

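The crop confirms the plain wood ring at (381,187) as the big holder. Its blue and yellow twins stay untouched. Next I fit the big holder, sign and stand.

```bash
cat > fit.py <<'E'
from h import *
from scipy.optimize import least_squares
def near(W,c,r):
    w=W.reshape(-1,3);w=w[~np.isnan(w[:,0])];return w[np.hypot(w[:,0]-c[0],w[:,1]-c[1])<r]
def vfit(W,c,yaw,H,zlo,r=.05):
    w=near(W,c,r);w=w[(w[:,2]>zlo)&(w[:,2]<H+.006)]
    def uv(p):
        cs,sn=np.cos(p[1]),np.sin(p[1]);d=w[:,:2]-c
        return d@[cs,sn],d@[-sn,cs]-p[0]
    f=lambda p:np.abs(uv(p)[1])*.866-(H+p[2]-w[:,2])*.5
    s=least_squares(f,[0,np.radians(yaw),0],loss='soft_l1',f_scale=.002)
    u,v=uv(s.x);e=np.percentile(u[abs(f(s.x))<.004],[1,99])
    b=s.x[1];n=np.array([-np.sin(b),np.cos(b)]);d=np.array([np.cos(b),np.sin(b)])
    print('V centre',np.round((c+n*s.x[0]+d*e.mean())*1000,1),'yaw',np.degrees(b).round(1),'dz',(s.x[2]*1e3).round(1),'len',np.diff(e)*1e3,len(u),'res',np.sqrt(np.mean(f(s.x)**2))*1e3)
E
python3 - <<'E'
from fit import *
for cam in('top','side'):
    W=np.load(cam+'.npz')['W']; print(cam, 'ref px',W[187,381],W[170,313])
    for c in((.64,-.25),):
        w=near(W,c,.075);s=w[(w[:,2]>.0075)&(w[:,2]<.016)];print('bigholder',len(s),rect(s),cv2.minEnclosingCircle((s[:,:2]*1000).astype(np.float32)))
    for y in(0,90):vfit(W,np.array([.665,-.076]),y,.06,.008)
    for y in(-15,75):vfit(W,np.array([.605,.247]),y,.065,.014)
    w=near(W,(.605,.247),.075);s=w[(w[:,2]>.003)&(w[:,2]<.012)];print('plate',len(s),rect(s))
E
```

```text
top ref px [ 0.62175508 -0.24662067  0.00197698] [ 0.66151381 -0.07383942  0.04669659]
bigholder 272 [ 622.4 -243.5   93.6   93.8   88.9] ((621.8986206054688, -243.34275817871094), 47.836849212646484)
V centre [663.9 -80.5] yaw -0.7 dz -1.3 len [59.67503849] 578 res 1.1701177044408932
V centre [664.2 -79.4] yaw 96.3 dz -0.0 len [59.53621066] 578 res 10.602512412048185
V centre [604.8 241.7] yaw -12.6 dz 1.2 len [55.20229254] 575 res 10.436593518543841
V centre [605.5 241.5] yaw 74.6 dz -1.0 len [59.35940018] 575 res 1.1012107387450205
plate 624 [606.6 247.1 138.  136.3  31. ]
side ref px [ 0.36505127 -0.26423338  0.05814999] [ 0.63004436 -0.28309089  0.0122666 ]
bigholder 88 [ 622.2 -239.1   91.    95.8   34. ] ((621.1336059570312, -239.16998291015625), 51.136844635009766)
V centre [665.7 -77.6] yaw -1.3 dz -4.6 len [61.97803136] 321 res 2.8935230213973773
V centre [665.7 -77.6] yaw 178.7 dz -4.6 len [61.97802738] 321 res 2.893522978709594
V centre [606.5 243.9] yaw 74.8 dz -4.5 len [60.21050795] 463 res 2.263730440081328
V centre [606.5 243.9] yaw 74.8 dz -4.5 len [60.21051258] 463 res 2.263730404793084
plate 285 [605.3 242.5 115.9 101.6  77.3]
```

```bash
cat > plan.py <<'E'
# usage: plan.py closure step_mm x y graspz yaw   (mm, deg): rows from the present measured pose
import sys
from h import *
c,st,x,y,g,yaw=map(float,sys.argv[1:7])
o=status.get_obs()
p0=o['tool_pos'];R0=Ro.from_euler('xyz',o['tool_rot'],degrees=True)
p1=np.array([x,y,g+164])/1000;R1=Ro.from_euler('xyz',[180,0,yaw],degrees=True)
rv=(R0.inv()*R1).as_rotvec(degrees=True)
n=int(max(1,np.ceil(np.linalg.norm(p1-p0)*1000/st),np.ceil(np.linalg.norm(rv)/6)))
w=np.ones(n+2 if n>2 else n)
if n>2:w[[0,-1]]=.4;w[[1,-2]]=.8
w/=w.sum();rows=[]
for i,a in enumerate(w):
    Ri=R0*Ro.from_rotvec(rv*w[:i].sum(),degrees=True)
    rows.append([c]+list(np.round(Ri.inv().apply((p1-p0)*a),4))+list(np.round(rv*a,2)))
print('t',o['time_s'],'pos',np.round(p0*1e3,1),'rot',np.round(o['tool_rot'],2),'F',np.round(o['force'],1),'w',o['grip_width'])
for k in range(0,len(rows),12):print('['+',\n'.join('['+','.join('%g'%(v+0) for v in r)+']' for r in rows[k:k+12])+']')
E
python3 plan.py 0 30 468.5 -98 196 0
```

```text
t 1.1 pos [ 172.  -626.8  404.8] rot [180.    -0.   -74.66] F [ 0.3 -0.7  0.2] w 0.08698211252852196
[[0,-0.0081,-0.008,0.0008,0,0,-1.4],
[0,-0.0157,-0.0163,0.0017,0,0,-2.79],
[0,-0.0187,-0.0213,0.0021,0,0,-3.49],
[0,-0.0173,-0.0224,0.0021,0,0,-3.49],
[0,-0.0159,-0.0234,0.0021,0,0,-3.49],
[0,-0.0145,-0.0244,0.0021,0,0,-3.49],
[0,-0.013,-0.0252,0.0021,0,0,-3.49],
[0,-0.0114,-0.0259,0.0021,0,0,-3.49],
[0,-0.0098,-0.0266,0.0021,0,0,-3.49],
[0,-0.0082,-0.0271,0.0021,0,0,-3.49],
[0,-0.0065,-0.0276,0.0021,0,0,-3.49],
[0,-0.0048,-0.0279,0.0021,0,0,-3.49]]
[[0,-0.0031,-0.0282,0.0021,0,0,-3.49],
[0,-0.0014,-0.0283,0.0021,0,0,-3.49],
[0,0.0003,-0.0283,0.0021,0,0,-3.49],
[0,0.0021,-0.0283,0.0021,0,0,-3.49],
[0,0.0038,-0.0281,0.0021,0,0,-3.49],
[0,0.0055,-0.0278,0.0021,0,0,-3.49],
[0,0.0072,-0.0274,0.0021,0,0,-3.49],
[0,0.0088,-0.0269,0.0021,0,0,-3.49],
[0,0.0104,-0.0263,0.0021,0,0,-3.49],
[0,0.0096,-0.0205,0.0017,0,0,-2.79],
[0,0.0053,-0.01,0.0008,0,0,-1.4]]
```

jog_arm:
  rows:
    - [0,0,0,0,0,0,-6.79]
    - [0,0,0,0,0,0,-6.79]
    - [0,0,0,0,0,0,-6.79]
    - [0,0,0,0,0,0,-6.79]
    - [0,0,0,0,0,0,-6.79]
    - [0,0,0,0,0,0,-6.79]
    - [0,0,0,0,0,0,-6.79]
    - [0,0,0,0,0,0,-6.79]
    - [0,0,0,0,0,0,-6.79]
    - [0,0,0,0,0,0,-6.79]
    - [0,0,0,0,0,0,-6.79]

```text
time_s: 2.02
tool_pos: [0.1719, -0.6269, 0.4048]
tool_rot: [180.0, 0.0, 0.4]
force: [-0.2, -0.2, 0.5]
grip_width: 0.0871
```

jog_arm:
  rows:
    - [0,0.0148,-0.0264,0.0022,0,0,0]
    - [0,0.0148,-0.0264,0.0022,0,0,0]
    - [0,0.0148,-0.0264,0.0022,0,0,0]
    - [0,0.0148,-0.0264,0.0022,0,0,0]
    - [0,0.0148,-0.0264,0.0022,0,0,0]
    - [0,0.0148,-0.0264,0.0022,0,0,0]
    - [0,0.0148,-0.0264,0.0022,0,0,0]
    - [0,0.0148,-0.0264,0.0022,0,0,0]
    - [0,0.0148,-0.0264,0.0022,0,0,0]
    - [0,0.0148,-0.0264,0.0022,0,0,0]

```text
time_s: 2.85
tool_pos: [0.3203, -0.3613, 0.3829]
tool_rot: [180.0, -0.0, 0.0]
force: [0.1, -0.1, 0.5]
grip_width: 0.0868
```

jog_arm:
  rows:
    - [0,0.0148,-0.0264,0.0022,0,0,0]
    - [0,0.0148,-0.0264,0.0022,0,0,0]
    - [0,0.0148,-0.0264,0.0022,0,0,0]
    - [0,0.0148,-0.0264,0.0022,0,0,0]
    - [0,0.0148,-0.0264,0.0022,0,0,0]
    - [0,0.0148,-0.0264,0.0022,0,0,0]
    - [0,0.0148,-0.0264,0.0022,0,0,0]
    - [0,0.0148,-0.0264,0.0022,0,0,0]
    - [0,0.0148,-0.0264,0.0022,0,0,0]
    - [0,0.0148,-0.0264,0.0022,0,0,0]
    - [0,0,0,0,0,0,0]
    - [0,0,0,0,0,0,0]

```text
time_s: 3.85
tool_pos: [0.4682, -0.0969, 0.3609]
tool_rot: [-180.0, -0.0, 0.3]
force: [-0.9, -1.1, -0.1]
grip_width: 0.087
```

jog_arm:
  rows:
    - [0,0,0.001,0.01,0,0,0]
    - [0,0,0,0.02,0,0,0]
    - [0,0,0,0.025,0,0,0]
    - [0,0,0,0.025,0,0,0]
    - [0,0,0,0.025,0,0,0]
    - [0,0,0,0.02,0,0,0]
    - [0,0,0,0.014,0,0,0]
    - [0,0,0,0.01,0,0,0]
    - [0,0,0,0,0,0,0]
  grip_force: 30

```text
time_s: 4.6
tool_pos: [0.466, -0.1009, 0.2093]
tool_rot: [-179.9, 0.2, -0.1]
force: [0.2, 0.8, 0.6]
grip_width: 0.0869
```

jog_arm:
  rows:
    - [1,0,0,0,0,0,0]
    - [1,0,0,0,0,0,0]
    - [1,0,0,0,0,0,0]
    - [1,0,0,0,0,0,0]
    - [1,0,0,0,0,0,0]
    - [1,0,0,0,0,0,0]
    - [1,0,0,0,0,0,0]
    - [1,0,0,0,0,0,0]

```text
time_s: 5.27
tool_pos: [0.4684, -0.0999, 0.2127]
tool_rot: [179.9, -0.1, 0.0]
force: [0.9, -0.7, 5.9]
grip_width: 0.0655
```

jog_arm:
  rows:
    - [1,0,0,-0.01,0,0,0]
    - [1,0,0,-0.02,0,0,0]
    - [1,0,0,-0.02,0,0,0]
    - [1,0,0,-0.02,0,0,0]
    - [1,0,0,-0.01,0,0,0]

```text
time_s: 5.68
tool_pos: [0.4678, -0.0994, 0.2937]
tool_rot: [180.0, -0.1, 0.0]
force: [1.0, -0.4, -2.2]
grip_width: 0.065
```

jog_arm:
  rows:
    - [1,0.006,0.006,0,0,0,0]
    - [1,0.014,0.013,0,0,0,0]
    - [1,0.02,0.019,0,0,0,0]
    - [1,0.02,0.019,0,0,0,0]
    - [1,0.02,0.019,0,0,0,0]
    - [1,0.02,0.019,0,0,0,0]
    - [1,0.02,0.019,0,0,0,0]
    - [1,0.02,0.018,0,0,0,0]
    - [1,0.01,0.009,0,0,0,0]
    - [1,0.004,0.003,0,0,0,0]
    - [1,0,0,0,0,0,0]

```text
time_s: 6.6
tool_pos: [0.6218, -0.2446, 0.2893]
tool_rot: [-179.9, 0.2, -0.0]
force: [0.4, 1.0, -2.6]
grip_width: 0.0651
```

jog_arm:
  rows:
    - [1,0,0,0.01,0,0,0]
    - [1,0,0,0.02,0,0,0]
    - [1,0,0,0.02,0,0,0]
    - [1,0,0,0.01,0,0,0]
    - [1,0,0,0.007,0,0,0]
    - [1,0,0,0.004,0,0,0]
    - [1,0,0,0.002,0,0,0]
    - [1,0,0,0.002,0,0,0]
    - [1,0,0,0,0,0,0]
    - [1,0,0,0,0,0,0]

```text
time_s: 7.43
tool_pos: [0.622, -0.2436, 0.2175]
tool_rot: [180.0, -0.1, 0.0]
force: [0.7, 0.2, -1.7]
grip_width: 0.0653
```

jog_arm:
  rows:
    - [1,0,0,0.001,0,0,0]
    - [1,0,0,0.0005,0,0,0]
    - [0.8,0,0,0,0,0,0]
    - [0.5,0,0,0,0,0,0]
    - [0,0,0,0,0,0,0]
    - [0,0,0,0,0,0,0]
    - [0,0,0,0,0,0,0]
    - [0,0,0,0,0,0,0]
    - [0,0,0,0,0,0,0]

```text
time_s: 8.18
tool_pos: [0.6217, -0.2436, 0.2151]
tool_rot: [-180.0, 0.0, 0.0]
force: [0.3, -0.0, -0.1]
grip_width: 0.0855
```

jog_arm:
  rows:
    - [0,0,0,-0.01,0,0,0]
    - [0,0,0,-0.02,0,0,0]
    - [0,0,0,-0.03,0,0,0]
    - [0,0,0,-0.03,0,0,0]
    - [0,0,0,-0.03,0,0,0]
    - [0,0,0,-0.02,0,0,0]
    - [0,0,0,-0.01,0,0,0]

```text
time_s: 8.77
tool_pos: [0.6225, -0.2433, 0.3699]
tool_rot: [179.9, -0.3, 0.0]
force: [0.8, -1.0, -0.0]
grip_width: 0.0872
```

jog_arm:
  rows:
    - [0,-0.0015,-0.011,0,0,0,0]
    - [0,-0.0042,-0.0305,0,0,0,0]
    - [0,-0.0042,-0.0305,0,0,0,0]
    - [0,-0.0042,-0.0305,0,0,0,0]
    - [0,-0.0042,-0.0305,0,0,0,0]
    - [0,-0.0042,-0.0305,0,0,0,0]
    - [0,-0.0042,-0.0305,0,0,0,0]
    - [0,-0.0042,-0.0305,0,0,0,0]
    - [0,-0.0042,-0.0305,0,0,0,0]
    - [0,-0.0042,-0.0305,0,0,0,0]
    - [0,-0.0042,-0.0305,0,0,0,0]
    - [0,-0.0042,-0.0305,0,0,0,0]

```text
time_s: 9.77
tool_pos: [0.5723, 0.1048, 0.3633]
tool_rot: [180.0, 0.2, 0.1]
force: [-0.1, 0.3, 0.8]
grip_width: 0.0873
```

jog_arm:
  rows:
    - [0,-0.0042,-0.0305,0,0,0,0]
    - [0,-0.0042,-0.0305,0,0,0,0]
    - [0,-0.0042,-0.0305,0,0,0,0]
    - [0,-0.0042,-0.0305,0,0,0,0]
    - [0,-0.0042,-0.0305,0,0,0,0]
    - [0,-0.0042,-0.0305,0,0,0,0]
    - [0,-0.0042,-0.0305,0,0,0,0]
    - [0,-0.0042,-0.0305,0,0,0,0]
    - [0,-0.0042,-0.0305,0,0,0,0]
    - [0,-0.0015,-0.011,0,0,0,0]
    - [0,0,0,0,0,0,0]
    - [0,0,0,0,0,0,0]

```text
time_s: 10.77
tool_pos: [0.5335, 0.3885, 0.3637]
tool_rot: [179.9, 0.1, 0.1]
force: [0.2, 0.1, -1.0]
grip_width: 0.0867
```

```bash
python3 - <<'E'
from fit import *
for i in range(2):
  p,W=cloud('side');o=status.get_obs();print(np.round(o['tool_pos'],4),o['time_s'])
p,W=cloud('top')
w=near(W,(.622,-.243),.075);s=w[(w[:,2]>.078)&(w[:,2]<.095)];print('can',len(s),np.median(s[:,2]),rect(s))
cv2.imwrite('pics/crop2.png',cv2.resize(p[130:270,300:500],None,fx=3,fy=3)[:,:,::-1])
E
```

```text
[0.5345 0.3872 0.364 ] 10.8167
[0.5351 0.3865 0.3643] 10.8667
can 551 0.08478190826803766 [ 6.195e+02 -2.421e+02  5.950e+01  6.110e+01  1.000e-01]
```

View pics/crop2.png

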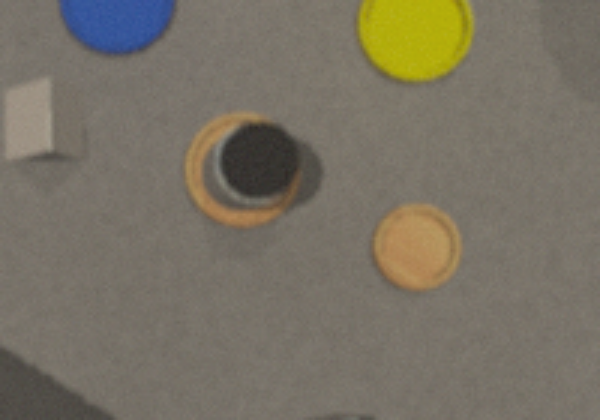

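The crop shows the big canister's lid at (258,160) over the wooden holder ring (243,170). The offset is parallax, and the lid height of 85 mm is right for it standing on the recess floor. On to the small canister.

jog_arm:
  rows:
    - [0,0,-0.0015,0.01,0,0,0]
    - [0,0,0,0.02,0,0,0]
    - [0,0,0,0.025,0,0,0]
    - [0,0,0,0.025,0,0,0]
    - [0,0,0,0.025,0,0,0]
    - [0,0,0,0.025,0,0,0]
    - [0,0,0,0.014,0,0,0]
    - [0,0,0,0.01,0,0,0]
    - [0,0,0,0,0,0,0]
  grip_force: 25

```text
time_s: 11.67
tool_pos: [0.5342, 0.3886, 0.2088]
tool_rot: [179.9, 0.2, -0.0]
force: [-0.2, -0.8, 0.4]
grip_width: 0.0869
```

jog_arm:
  rows:
    - [1,0,0,0,0,0,0]
    - [1,0,0,0,0,0,0]
    - [1,0,0,0,0,0,0]
    - [1,0,0,0,0,0,0]
    - [1,0,0,0,0,0,0]
    - [1,0,0,0,0,0,0]
    - [1,0,0,0,0,0,0]
    - [1,0,0,0,0,0,0]
    - [1,0,0,0,0,0,0]
    - [1,0,0,0,0,0,0]
    - [1,0,0,0,0,0,0]

```text
time_s: 12.58
tool_pos: [0.5346, 0.3899, 0.2114]
tool_rot: [-180.0, -0.0, 0.0]
force: [2.0, -0.5, 1.1]
grip_width: 0.0414
```

jog_arm:
  rows:
    - [1,0,0,-0.01,0,0,0]
    - [1,0,0,-0.02,0,0,0]
    - [1,0,0,-0.03,0,0,0]
    - [1,0,0,-0.03,0,0,0]
    - [1,0,0,-0.03,0,0,0]
    - [1,0,0,-0.02,0,0,0]
    - [1,0,0,-0.01,0,0,0]
    - [1,0,0,0,0,0,0]

```text
time_s: 13.25
tool_pos: [0.5343, 0.3906, 0.3641]
tool_rot: [-179.9, -0.2, 0.1]
force: [0.1, 0.5, -0.2]
grip_width: 0.0411
```

jog_arm:
  rows:
    - [1,0,0.008,0,0,0,0]
    - [1,0,0.018,0,0,0,0]
    - [1,0.001,0.03,0,0,0,0]
    - [1,0.001,0.03,0,0,0,0]
    - [1,0.001,0.03,0,0,0,0]
    - [1,0.001,0.03,0,0,0,0]
    - [1,0.001,0.03,0,0,0,0]
    - [1,0.001,0.03,0,0,0,0]
    - [1,0.001,0.03,0,0,0,0]
    - [1,0.001,0.03,0,0,0,0]
    - [1,0.001,0.03,0,0,0,0]
    - [1,0.001,0.03,0,0,0,0]

```text
time_s: 14.25
tool_pos: [0.5434, 0.0613, 0.3589]
tool_rot: [180.0, 0.2, -0.0]
force: [0.8, -0.1, -1.0]
grip_width: 0.0416
```

jog_arm:
  rows:
    - [1,0.001,0.03,0,0,0,0]
    - [1,0.001,0.03,0,0,0,0]
    - [1,0.001,0.03,0,0,0,0]
    - [1,0.001,0.03,0,0,0,0]
    - [1,0.001,0.03,0,0,0,0]
    - [1,0.001,0.03,0,0,0,0]
    - [1,0.001,0.03,0,0,0,0]
    - [1,0.001,0.03,0,0,0,0]
    - [1,0.001,0.03,0,0,0,0]
    - [1,0,0.03,0,0,0,0]
    - [1,0,0.03,0,0,0,0]
    - [1,0,0.03,0,0,0,0]

```text
time_s: 15.25
tool_pos: [0.5522, -0.298, 0.3585]
tool_rot: [-179.9, 0.2, -0.0]
force: [0.7, -0.2, -1.4]
grip_width: 0.0412
```

jog_arm:
  rows:
    - [1,0,0.03,0,0,0,0]
    - [1,0,0.03,0,0,0,0]
    - [1,0,0.018,0,0,0,0]
    - [1,0,0.011,0,0,0,0]
    - [1,0,0,0,0,0,0]
    - [1,0,0,0,0,0,0]

```text
time_s: 15.75
tool_pos: [0.5534, -0.3846, 0.3596]
tool_rot: [-179.8, 0.1, 0.0]
force: [0.3, 1.6, -1.5]
grip_width: 0.0416
```

jog_arm:
  rows:
    - [1,0,0.001,0.01,0,0,0]
    - [1,0,0,0.02,0,0,0]
    - [1,0,0,0.025,0,0,0]
    - [1,0,0,0.025,0,0,0]
    - [1,0,0,0.025,0,0,0]
    - [1,0,0,0.015,0,0,0]
    - [1,0,0,0.01,0,0,0]
    - [1,0,0,0.007,0,0,0]
    - [1,0,0,0.004,0,0,0]
    - [1,0,0,0.003,0,0,0]
    - [1,0,0,0.0015,0,0,0]
    - [1,0,0,0,0,0,0]

```text
time_s: 16.75
tool_pos: [0.5541, -0.3863, 0.2164]
tool_rot: [180.0, -0.1, 0.0]
force: [-0.2, 0.1, -0.6]
grip_width: 0.0411
```

jog_arm:
  rows:
    - [1,0,0,0.0005,0,0,0]
    - [1,0,0,0,0,0,0]
    - [0.8,0,0,0,0,0,0]
    - [0.6,0,0,0,0,0,0]
    - [0.4,0,0,0,0,0,0]
    - [0,0,0,0,0,0,0]
    - [0,0,0,0,0,0,0]
    - [0,0,0,0,0,0,0]
    - [0,0,0,0,0,0,0]
    - [0,0,0,0,0,0,0]
    - [0,0,0,0,0,0,0]

```text
time_s: 17.67
tool_pos: [0.5538, -0.3861, 0.2153]
tool_rot: [180.0, 0.0, 0.0]
force: [0.1, -0.5, -1.2]
grip_width: 0.0803
```

jog_arm:
  rows:
    - [0,0,0,-0.01,0,0,0]
    - [0,0,0,-0.02,0,0,0]
    - [0,0,0,-0.03,0,0,0]
    - [0,0,0,-0.03,0,0,0]
    - [0,0,0,-0.03,0,0,0]
    - [0,0,0,-0.02,0,0,0]
    - [0,0,0,-0.01,0,0,0]

```text
time_s: 18.25
tool_pos: [0.5546, -0.3861, 0.3701]
tool_rot: [179.8, -0.3, 0.0]
force: [0.2, -1.2, -0.1]
grip_width: 0.0872
```

```bash
python3 - <<'E'
from fit import *
p,W=cloud('top')
w=near(W,(.3845,-.289),.055)
for a,b in((.055,.07),(.07,.085),(.03,.085)):
  s=w[(w[:,2]>a)&(w[:,2]<b)];print('box',len(s),rect(s))
w=near(W,(.377,.283),.075)
for a,b in((.006,.016),(.009,.016)):
  s=w[(w[:,2]>a)&(w[:,2]<b)];print('sq',len(s),rect(s))
p,W=cloud('side')
w=near(W,(.554,-.384),.05);s=w[(w[:,2]>.06)&(w[:,2]<.09)];print('small',len(s),rect(s),np.percentile(w[:,2],98) )
E
```

```text
box 293 [ 384.1 -290.3   56.5   57.5    8.4]
box 285 [ 384.2 -291.1   40.2   43.5    8.6]
box 680 [ 384.2 -290.4   56.5   57.5    7.9]
sq 599 [385.1 296.4 117.1  87.   58.2]
sq 320 [376.9 283.3  86.1  86.9  58.3]
small 112 [ 552.8 -381.1   43.2   40.2   77.8] 0.5418189959877028
```

jog_arm:
  rows:
    - [0,-0.01,-0.006,0,0,0,-4]
    - [0,-0.021,-0.012,0,0,0,-4]

```text
time_s: 18.52
tool_pos: [0.5226, -0.3695, 0.363]
tool_rot: [-179.9, -0.0, 8.3]
force: [-0.6, 0.1, 0.7]
grip_width: 0.0871
```

```bash
python3 plan.py 0 25 384.2 -290.3 180 8
```

```text
t 18.5167 pos [ 522.6 -369.5  363. ] rot [-179.86   -0.      8.27] F [-0.6  0.1  0.7] w 0.08705748451473841
[[0,-0.0068,-0.0053,0.001,-0.01,0,0.01],
[0,-0.0136,-0.0106,0.0021,-0.01,0,0.03],
[0,-0.017,-0.0133,0.0026,-0.02,0,0.04],
[0,-0.017,-0.0133,0.0026,-0.02,0,0.04],
[0,-0.017,-0.0132,0.0026,-0.02,0,0.04],
[0,-0.017,-0.0132,0.0026,-0.02,0,0.04],
[0,-0.017,-0.0132,0.0026,-0.02,0,0.04],
[0,-0.0136,-0.0106,0.0021,-0.01,0,0.03],
[0,-0.0068,-0.0053,0.001,-0.01,0,0.01]]
```

jog_arm:
  rows:
    - [0,-0.0068,-0.0053,0.001,0,0,0]
    - [0,-0.0136,-0.0106,0.002,0,0,0]
    - [0,-0.017,-0.0133,0.0026,0,0,0]
    - [0,-0.017,-0.0133,0.0026,0,0,0]
    - [0,-0.017,-0.0132,0.0026,0,0,0]
    - [0,-0.017,-0.0132,0.0026,0,0,0]
    - [0,-0.017,-0.0132,0.0026,0,0,0]
    - [0,-0.0136,-0.0106,0.002,0,0,0]
    - [0,-0.0068,-0.0053,0.001,0,0,0]
    - [0,0,0,0,0,0,0]
    - [0,0,0,0,0,0,0]
    - [0,0,0,0,0,0,0]

```text
time_s: 19.52
tool_pos: [0.3845, -0.2906, 0.3464]
tool_rot: [180.0, -0.1, 8.0]
force: [-0.3, -0.3, 0.2]
grip_width: 0.0874
```

```bash
python3 - <<'E'
from fit import *
P=[]
for i in range(4):
  cams.read_camera('side');o=status.get_obs();P.append(np.r_[o['tool_pos']*1000,o['tool_rot']])
P=np.array(P);print(P[:,:3].mean(0).round(1),P[:,5].mean().round(2))
R=Ro.from_euler('xyz',[180,0,P[:,5].mean()],degrees=True);print('need tool',R.inv().apply(np.array([384.2,-290.3,164+46])-P[:,:3].mean(0)).round(1))
E
```

```text
[ 384.5 -290.5  346.3] 8.05
need tool [ -0.3  -0.3 136.3]
```

Aligned to within half a millimetre. Descend 136 mm, grip and lift.

jog_arm:
  rows:
    - [0,0,0,0.01,0,0,0]
    - [0,0,0,0.02,0,0,0]
    - [0,0,0,0.025,0,0,0]
    - [0,0,0,0.025,0,0,0]
    - [0,0,0,0.025,0,0,0]
    - [0,0,0,0.015,0,0,0]
    - [0,0,0,0.01,0,0,0]
    - [0,0,0,0.006,0,0,0]
    - [0,0,0,0,0,0,0]
  grip_force: 30

```text
time_s: 20.47
tool_pos: [0.3835, -0.2899, 0.2091]
tool_rot: [-179.9, 0.0, 8.0]
force: [-0.1, 1.1, 0.3]
grip_width: 0.087
```

jog_arm:
  rows:
    - [1,0,0,0,0,0,0]
    - [1,0,0,0,0,0,0]
    - [1,0,0,0,0,0,0]
    - [1,0,0,0,0,0,0]
    - [1,0,0,0,0,0,0]
    - [1,0,0,0,0,0,0]
    - [1,0,0,0,0,0,0]
    - [1,0,0,0,0,0,0]
    - [1,0,0,0,0,0,0]

```text
time_s: 21.22
tool_pos: [0.3842, -0.2903, 0.2108]
tool_rot: [179.9, -0.0, 8.0]
force: [0.5, 1.0, 4.6]
grip_width: 0.0556
```

jog_arm:
  rows:
    - [1,0,0,-0.01,0,0,0]
    - [1,0,0,-0.02,0,0,0]
    - [1,0,0,-0.03,0,0,0]
    - [1,0,0,-0.03,0,0,0]
    - [1,0,0,-0.03,0,0,0]
    - [1,0,0,-0.02,0,0,0]
    - [1,0,0,-0.01,0,0,0]
    - [1,0,0,0,0,0,0]

```text
time_s: 21.88
tool_pos: [0.3841, -0.2904, 0.3623]
tool_rot: [179.8, -0.1, 8.0]
force: [0.9, -0.6, -2.9]
grip_width: 0.0558
```

```bash
python3 plan.py 1 25 500 0 200 33
```

```text
t 21.8833 pos [ 384.1 -290.4  362.3] rot [ 1.7981e+02 -9.0000e-02  8.0200e+00] F [ 0.9 -0.6 -2.9] w 0.05584954958127947
[[1,0.0046,-0.0081,-0.0001,0.01,0,-0.75],
[1,0.0095,-0.0161,-0.0001,0.01,0,-1.49],
[1,0.0124,-0.0198,-0.0002,0.02,0,-1.86],
[1,0.013,-0.0194,-0.0002,0.02,0,-1.86],
[1,0.0136,-0.0189,-0.0002,0.02,0,-1.86],
[1,0.0142,-0.0185,-0.0002,0.02,0,-1.86],
[1,0.0148,-0.018,-0.0002,0.02,0,-1.86],
[1,0.0154,-0.0175,-0.0001,0.02,0,-1.86],
[1,0.016,-0.017,-0.0001,0.02,0,-1.86],
[1,0.0165,-0.0165,-0.0001,0.02,0,-1.86],
[1,0.017,-0.0159,-0.0001,0.02,0,-1.86],
[1,0.0176,-0.0154,-0.0001,0.02,0,-1.86]]
[[1,0.018,-0.0148,-0.0001,0.02,0,-1.86],
[1,0.0148,-0.0114,-0.0001,0.01,0,-1.49],
[1,0.0076,-0.0055,-0.0001,0.01,0,-0.75]]
```

jog_arm:
  rows:
    - [1,0.0046,-0.0081,0,0,0,-0.75]
    - [1,0.0095,-0.0161,0,0,0,-1.5]
    - [1,0.0124,-0.0198,0,0,0,-1.86]
    - [1,0.013,-0.0194,0,0,0,-1.86]
    - [1,0.0136,-0.0189,0,0,0,-1.86]
    - [1,0.0142,-0.0185,0,0,0,-1.86]
    - [1,0.0148,-0.018,0,0,0,-1.86]
    - [1,0.0154,-0.0175,0,0,0,-1.86]
    - [1,0.016,-0.017,0,0,0,-1.86]
    - [1,0.0165,-0.0165,0,0,0,-1.86]
    - [1,0.017,-0.0159,0,0,0,-1.86]
    - [1,0.0176,-0.0154,0,0,0,-1.86]

```text
time_s: 22.88
tool_pos: [0.4808, -0.044, 0.3603]
tool_rot: [180.0, 0.0, 29.2]
force: [0.4, -0.8, -2.3]
grip_width: 0.0559
```

jog_arm:
  rows:
    - [1,0.018,-0.0148,0,0,0,-1.86]
    - [1,0.0148,-0.0114,0,0,0,-1.5]
    - [1,0.0076,-0.0055,0,0,0,-0.75]
    - [1,0,0,0,0,0,0]
    - [1,0,0,0,0,0,0]

```text
time_s: 23.3
tool_pos: [0.4993, 0.001, 0.36]
tool_rot: [-180.0, 0.0, 33.1]
force: [-0.8, -0.8, -1.8]
grip_width: 0.0558
```

```bash
python3 plan.py 1 25 376.8 283.3 196 58.3
```

```text
t 23.3 pos [499.3   1.  360. ] rot [-1.7999e+02  5.0000e-02  3.3100e+01] F [-0.8 -0.8 -1.8] w 0.05575233919177455
[[1,0.0015,-0.0091,0,0,0,-0.75],
[1,0.0033,-0.0181,0,0,0,-1.5],
[1,0.0047,-0.0225,0,0,0,-1.88],
[1,0.0055,-0.0223,0,0,0,-1.88],
[1,0.0062,-0.0221,0,0,0,-1.88],
[1,0.0069,-0.0219,0,0,0,-1.88],
[1,0.0076,-0.0217,0,0,0,-1.88],
[1,0.0083,-0.0214,0,0,0,-1.88],
[1,0.009,-0.0211,0,0,0,-1.88],
[1,0.0097,-0.0208,0,0,0,-1.88],
[1,0.0104,-0.0205,0,0,0,-1.88],
[1,0.0111,-0.0201,0,0,0,-1.88]]
[[1,0.0117,-0.0197,0,0,0,-1.88],
[1,0.0099,-0.0155,0,0,0,-1.5],
[1,0.0051,-0.0076,0,0,0,-0.75]]
```

jog_arm:
  rows:
    - [1,0.0015,-0.0091,0,0,0,-0.75]
    - [1,0.0033,-0.0181,0,0,0,-1.5]
    - [1,0.0047,-0.0225,0,0,0,-1.88]
    - [1,0.0055,-0.0223,0,0,0,-1.88]
    - [1,0.0062,-0.0221,0,0,0,-1.88]
    - [1,0.0069,-0.0219,0,0,0,-1.88]
    - [1,0.0076,-0.0217,0,0,0,-1.88]
    - [1,0.0083,-0.0214,0,0,0,-1.88]
    - [1,0.009,-0.0211,0,0,0,-1.88]
    - [1,0.0097,-0.0208,0,0,0,-1.88]
    - [1,0.0104,-0.0205,0,0,0,-1.88]
    - [1,0.0111,-0.0201,0,0,0,-1.88]

```text
time_s: 24.3
tool_pos: [0.3961, 0.2385, 0.3603]
tool_rot: [180.0, 0.0, 54.2]
force: [0.7, 0.3, -2.5]
grip_width: 0.0558
```

jog_arm:
  rows:
    - [1,0.0117,-0.0197,0,0,0,-1.88]
    - [1,0.0099,-0.0155,0,0,0,-1.5]
    - [1,0.0051,-0.0076,0,0,0,-0.75]
    - [1,0,0,0,0,0,0]
    - [1,0,0,0,0,0,0]
    - [1,0,0,0,0,0,0]

```text
time_s: 24.8
tool_pos: [0.3778, 0.2818, 0.36]
tool_rot: [180.0, 0.0, 58.1]
force: [1.1, -0.5, -1.8]
grip_width: 0.0553
```

```bash
cat > need.py <<'E'
import sys
from h import *
x,y,g,yaw=map(float,sys.argv[1:5]);P=[]
for i in range(4):
  cams.read_camera('side');o=status.get_obs();P.append(np.r_[o['tool_pos']*1000,o['tool_rot'],o['force'],o['grip_width']*1000])
P=np.array(P);m=P.mean(0);print('t',o['time_s'],m[:3].round(1),'yaw',m[5].round(2),'F',m[6:9].round(1),'w',m[9].round(1))
R=Ro.from_euler('xyz',[180,0,m[5]],degrees=True);print('need tool',R.inv().apply(np.array([x,y,164+g])-m[:3]).round(1),'turn z',round(m[5]-yaw,2))
E
python3 need.py 376.8 283.3 50 58.3
```

```text
t 25.0 [378.  281.6 360.1] yaw 58.04 F [ 0.2 -0.4 -1.7] w 55.8
need tool [  0.8  -1.9 146.1] turn z -0.26
```

jog_arm:
  rows:
    - [1,0.0008,-0.0019,0.01,0,0,-0.26]
    - [1,0,0,0.02,0,0,0]
    - [1,0,0,0.025,0,0,0]
    - [1,0,0,0.025,0,0,0]
    - [1,0,0,0.025,0,0,0]
    - [1,0,0,0.015,0,0,0]
    - [1,0,0,0.01,0,0,0]
    - [1,0,0,0.007,0,0,0]
    - [1,0,0,0.004,0,0,0]
    - [1,0,0,0.003,0,0,0]
    - [1,0,0,0.0015,0,0,0]
    - [1,0,0,0,0,0,0]

```text
time_s: 26.0
tool_pos: [0.3766, 0.2849, 0.2168]
tool_rot: [179.9, 0.1, 58.4]
force: [-5.5, -4.9, 13.4]
grip_width: 0.0555
```

```bash
python3 need.py 376.8 283.3 50 58.3
```

```text
t 26.2 [376.5 284.8 216.8] yaw 58.4 F [-5.1 -4.4 12.7] w 55.8
need tool [-1.1  1.   2.8] turn z 0.1
```

Upward force of 13 N arrived about 2 mm early, so I'll look before releasing.

```bash
python3 - <<'E'
from fit import *
p,W=cloud('side');cv2.imwrite('pics/s3.png',np.hstack([cv2.resize(p[240:340,210:330],None,fx=4,fy=4)[:,:,::-1]]))
p,W=cloud('top');cv2.imwrite('pics/t3.png',cv2.resize(p[240:330,130:220],None,fx=4,fy=4)[:,:,::-1])
a=cv2.imread('pics/s3.png');b=cv2.imread('pics/t3.png');b=cv2.resize(b,(400,400));cv2.imwrite('pics/m3.png',cv2.resize(np.hstack([a[:400],b]),(792,360)))
E
```

```text
(no output)
```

View pics/m3.png

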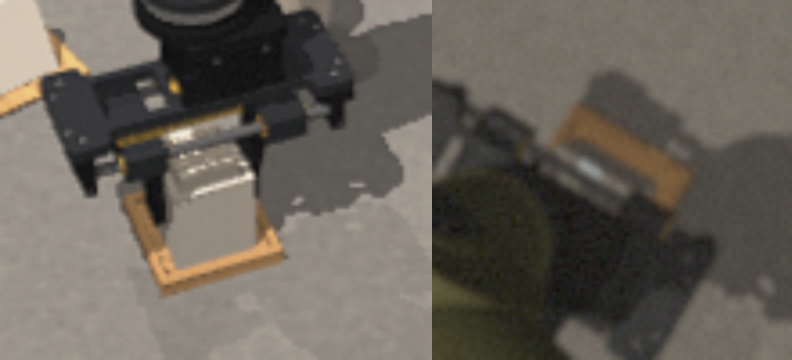

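The side crop (left half) shows the box inside the rim, with its base at about (210,260) clear of the walls and its sides parallel to them. It is on the floor, so I release.

jog_arm:
  rows:
    - [1,0,0,-0.0015,0,0,0]
    - [1,0,0,0,0,0,0]
    - [0.8,0,0,0,0,0,0]
    - [0.6,0,0,0,0,0,0]
    - [0.4,0,0,0,0,0,0]
    - [0.2,0,0,0,0,0,0]
    - [0,0,0,0,0,0,0]
    - [0,0,0,0,0,0,0]
    - [0,0,0,0,0,0,0]
    - [0,0,0,0,0,0,0]

```text
time_s: 27.13
tool_pos: [0.376, 0.2844, 0.2161]
tool_rot: [-180.0, 0.0, 58.4]
force: [0.2, -0.5, 0.2]
grip_width: 0.0811
```

jog_arm:
  rows:
    - [0,0,0,-0.01,0,0,0]
    - [0,0,0,-0.02,0,0,0]
    - [0,0,0,-0.03,0,0,0]
    - [0,0,0,-0.03,0,0,0]
    - [0,0,0,-0.03,0,0,0]
    - [0,0,0,-0.02,0,0,0]
    - [0,0,0,-0.01,0,0,0]
    - [0,0,0,0,0,0,0]

```text
time_s: 27.8
tool_pos: [0.3766, 0.2855, 0.3689]
tool_rot: [179.7, -0.2, 58.4]
force: [0.9, 0.7, -0.0]
grip_width: 0.0875
```

```bash
python3 plan.py 0 30 500 130 200 29
```

```text
t 27.8 pos [376.6 285.5 368.9] rot [ 1.7973e+02 -1.6000e-01  5.8430e+01] F [ 0.9  0.7 -0. ] w 0.0874675133098949
[[0,-0.0037,0.0101,0.0003,0.01,-0.01,1.59],
[0,-0.0068,0.0204,0.0006,0.02,-0.02,3.18],
[0,-0.007,0.0259,0.0007,0.03,-0.03,3.98],
[0,-0.0052,0.0263,0.0007,0.03,-0.03,3.98],
[0,-0.0034,0.0266,0.0007,0.03,-0.03,3.98],
[0,-0.0015,0.0268,0.0007,0.03,-0.03,3.98],
[0,0.0003,0.0268,0.0007,0.03,-0.03,3.98],
[0,0.0017,0.0214,0.0005,0.02,-0.02,3.18],
[0,0.0015,0.0106,0.0003,0.01,-0.01,1.59]]
```

jog_arm:
  rows:
    - [0,-0.0037,0.0101,0,0,0,1.59]
    - [0,-0.0068,0.0204,0,0,0,3.18]
    - [0,-0.007,0.0259,0,0,0,3.98]
    - [0,-0.0052,0.0263,0,0,0,3.98]
    - [0,-0.0034,0.0266,0,0,0,3.98]
    - [0,-0.0015,0.0268,0,0,0,3.98]
    - [0,0.0003,0.0268,0,0,0,3.98]
    - [0,0.0017,0.0214,0,0,0,3.18]
    - [0,0.0015,0.0106,0,0,0,1.59]
    - [0,0,0,0,0,0,0]

```text
time_s: 28.63
tool_pos: [0.5012, 0.1248, 0.3644]
tool_rot: [-179.9, 0.1, 28.6]
force: [-0.2, 0.1, 0.2]
grip_width: 0.087
```

```bash
python3 - <<'E'
from fit import *
for cam in('side','top'):
  p,W=cloud(cam)
  w=near(W,(.377,.283),.07)
  for a,b in((.05,.09),(.066,.076),(.074,.09)):
    s=w[(w[:,2]>a)&(w[:,2]<b)];print('box',cam,len(s),rect(s) if len(s)>5 else '')
  s=w[(w[:,2]>.009)&(w[:,2]<.016)];print('sq',len(s),rect(s))
  if cam=='top':
    for k in range(1):vfit(W,np.array([.664,-.08]),0,.06,.008);vfit(W,np.array([.605,.242]),75,.065,.014)
E
python3 plan.py 0 30 663.9 -80.3 185 -0.7
```

```text
box side 587 [376.5 286.1  57.8  62.2  58. ]
box side 193 [377.2 286.3  56.8  61.4  58.2]
box side 255 [377.2 285.4  41.5  47.5  58.2]
sq 207 [377.7 285.9  86.   88.3  58.9]
box top 433 [374.9 284.6  56.2  55.   58.6]
box top 166 [374.9 284.7  55.9  55.   58.6]
box top 242 [379.  285.4  45.1  51.7  62.6]
sq 53 [364.6 291.1  86.3  57.1  58.2]
V centre [664.  -80.3] yaw -0.9 dz -1.1 len [59.43566202] 578 res 1.1772420446078198
V centre [607.2 246.8] yaw 74.8 dz -1.3 len [48.89620487] 298 res 1.0236544302654231
t 28.7333 pos [499.2 128.9 365.3] rot [-1.7987e+02  9.0000e-02  2.9010e+01] F [ 0.3 -0.5 -0. ] w 0.08702116829306714
[[0,0.0018,0.0112,0.0007,0,0.01,1.26],
[0,0.0041,0.0223,0.0013,-0.01,0.01,2.53],
[0,0.0064,0.0276,0.0017,-0.01,0.01,3.16],
[0,0.0079,0.0272,0.0017,-0.01,0.01,3.16],
[0,0.0094,0.0267,0.0017,-0.01,0.01,3.16],
[0,0.0108,0.0262,0.0017,-0.01,0.01,3.16],
[0,0.0123,0.0255,0.0017,-0.01,0.01,3.16],
[0,0.0136,0.0248,0.0017,-0.01,0.01,3.16],
[0,0.015,0.024,0.0017,-0.01,0.01,3.16],
[0,0.013,0.0185,0.0014,-0.01,0.01,2.53],
[0,0.0069,0.009,0.0007,0,0.01,1.26]]
```

The box is square in its holder (58.6° against 58.3°) and within about 2 mm of centre. On to the sign.

jog_arm:
  rows:
    - [0,0.0018,0.0112,0.0007,0,0,1.26]
    - [0,0.0041,0.0223,0.0013,0,0,2.53]
    - [0,0.0064,0.0276,0.0017,0,0,3.16]
    - [0,0.0079,0.0272,0.0017,0,0,3.16]
    - [0,0.0094,0.0267,0.0017,0,0,3.16]
    - [0,0.0108,0.0262,0.0017,0,0,3.16]
    - [0,0.0123,0.0255,0.0017,0,0,3.16]
    - [0,0.0136,0.0248,0.0017,0,0,3.16]
    - [0,0.015,0.024,0.0017,0,0,3.16]
    - [0,0.013,0.0185,0.0014,0,0,2.53]
    - [0,0.0069,0.009,0.0007,0,0,1.26]
    - [0,0,0,0,0,0,0]

```text
time_s: 29.73
tool_pos: [0.665, -0.0826, 0.3494]
tool_rot: [180.0, 0.0, -0.9]
force: [-0.0, -1.6, -0.0]
grip_width: 0.0869
```

jog_arm:
  rows:
    - [0,0,0,0,0,0,0]
    - [0,0,0,0,0,0,0]

```text
time_s: 29.9
tool_pos: [0.6636, -0.0778, 0.3506]
tool_rot: [-179.9, 0.0, -0.5]
force: [-0.2, 0.1, 1.1]
grip_width: 0.087
```

```bash
python3 need.py 664 -80.3 49 -0.8
```

```text
t 30.1 [663.7 -78.2 350.8] yaw -0.53 F [0.1 0.1 0.2] w 87.1
need tool [  0.4   2.1 137.8] turn z 0.27
```

jog_arm:
  rows:
    - [0,0.0004,0.0021,0.01,0,0,0.27]
    - [0,0,0,0.02,0,0,0]
    - [0,0,0,0.025,0,0,0]
    - [0,0,0,0.025,0,0,0]
    - [0,0,0,0.025,0,0,0]
    - [0,0,0,0.017,0,0,0]
    - [0,0,0,0.01,0,0,0]
    - [0,0,0,0.006,0,0,0]
    - [0,0,0,0,0,0,0]
    - [0,0,0,0,0,0,0]
  grip_force: 15

```text
time_s: 30.93
tool_pos: [0.6649, -0.0822, 0.2129]
tool_rot: [-180.0, -0.1, -1.0]
force: [0.1, -0.3, 0.4]
grip_width: 0.0869
```

jog_arm:
  rows:
    - [1,0,0,0,0,0,0]
    - [1,0,0,0,0,0,0]
    - [1,0,0,0,0,0,0]
    - [1,0,0,0,0,0,0]
    - [1,0,0,0,0,0,0]
    - [1,0,0,0,0,0,0]
    - [1,0,0,0,0,0,0]
    - [1,0,0,0,0,0,0]
    - [1,0,0,0,0,0,0]
    - [1,0,0,0,0,0,0]

```text
time_s: 31.77
tool_pos: [0.6648, -0.0824, 0.2127]
tool_rot: [180.0, -0.0, -1.0]
force: [1.3, -0.4, 3.3]
grip_width: 0.0597
```

```bash
python3 need.py 664 -80.3 48 -0.8
```

```text
t 31.9667 [664.8 -82.4 212.6] yaw -0.98 F [ 0.1 -0.2  3.8] w 59.7
need tool [-0.9 -2.1  0.6] turn z -0.18
```

jog_arm:
  rows:
    - [1,0,0,-0.005,0,0,0]
    - [1,0,0,-0.015,0,0,0]
    - [1,0,0,-0.025,0,0,0]
    - [1,0,0,-0.03,0,0,0]
    - [1,0,0,-0.03,0,0,0]
    - [1,0,0,-0.025,0,0,0]
    - [1,0,0,-0.015,0,0,0]
    - [1,0,0,-0.005,0,0,0]
    - [1,0,0,0,0,0,0]
    - [1,0,0,0,0,0,0]

```text
time_s: 32.8
tool_pos: [0.6642, -0.0824, 0.3615]
tool_rot: [180.0, 0.1, -1.0]
force: [-0.4, -0.7, -2.2]
grip_width: 0.0595
```

```bash
python3 plan.py 1 20 605.5 241.5 198 74.6
```

```text
t 32.8 pos [664.2 -82.4 361.5] rot [ 1.7999e+02  9.0000e-02 -9.7000e-01] F [-0.4 -0.7 -2.2] w 0.05954843719747439
[[1,-0.0015,-0.0074,0,0,0,-1.74],
[1,-0.0025,-0.0149,0,0,0,-3.47],
[1,-0.002,-0.0188,0,0,0,-4.34],
[1,-0.0006,-0.0189,0,0,0,-4.34],
[1,0.0009,-0.0189,0,0,0,-4.34],
[1,0.0023,-0.0188,0,0,0,-4.34],
[1,0.0037,-0.0185,0,0,0,-4.34],
[1,0.0051,-0.0182,0,0,0,-4.34],
[1,0.0065,-0.0178,0,0,0,-4.34],
[1,0.0078,-0.0172,0,0,0,-4.34],
[1,0.0091,-0.0166,0,0,0,-4.34],
[1,0.0103,-0.0159,0,0,0,-4.34]]
[[1,0.0115,-0.015,0,0,0,-4.34],
[1,0.0126,-0.0141,0,0,0,-4.34],
[1,0.0136,-0.0131,0,0,0,-4.34],
[1,0.0146,-0.0121,0,0,0,-4.34],
[1,0.0155,-0.0109,0,0,0,-4.34],
[1,0.013,-0.0078,0,0,0,-3.47],
[1,0.0067,-0.0035,0,0,0,-1.74]]
```

jog_arm:
  rows:
    - [1,-0.0015,-0.0074,0,0,0,-1.74]
    - [1,-0.0025,-0.0149,0,0,0,-3.47]
    - [1,-0.002,-0.0188,0,0,0,-4.34]
    - [1,-0.0006,-0.0189,0,0,0,-4.34]
    - [1,0.0009,-0.0189,0,0,0,-4.34]
    - [1,0.0023,-0.0188,0,0,0,-4.34]
    - [1,0.0037,-0.0185,0,0,0,-4.34]
    - [1,0.0051,-0.0182,0,0,0,-4.34]
    - [1,0.0065,-0.0178,0,0,0,-4.34]
    - [1,0.0078,-0.0172,0,0,0,-4.34]
    - [1,0.0091,-0.0166,0,0,0,-4.34]
    - [1,0.0103,-0.0159,0,0,0,-4.34]

```text
time_s: 33.8
tool_pos: [0.6258, 0.1273, 0.3606]
tool_rot: [-179.9, 0.1, 48.0]
force: [-1.0, -0.5, -2.3]
grip_width: 0.0596
```

jog_arm:
  rows:
    - [1,0.0115,-0.015,0,0,0,-4.34]
    - [1,0.0126,-0.0141,0,0,0,-4.34]
    - [1,0.0136,-0.0131,0,0,0,-4.34]
    - [1,0.0146,-0.0121,0,0,0,-4.34]
    - [1,0.0155,-0.0109,0,0,0,-4.34]
    - [1,0.013,-0.0078,0,0,0,-3.47]
    - [1,0.0067,-0.0035,0,0,0,-1.74]
    - [1,0,0,0,0,0,0]
    - [1,0,0,0,0,0,0]
    - [1,0,0,0,0,0,0]
    - [1,0,0,0,0,0,0]

```text
time_s: 34.72
tool_pos: [0.6066, 0.24, 0.3618]
tool_rot: [180.0, 0.1, 74.4]
force: [0.1, -0.8, -1.5]
grip_width: 0.0595
```

```bash
python3 need.py 605.5 241.5 130 74.6
```

```text
t 34.9167 [606.4 240.4 362.1] yaw 74.43 F [-0.   0.2 -0.9] w 59.6
need tool [ 0.8 -1.2 68.1] turn z -0.17
```

jog_arm:
  rows:
    - [1,0.0008,0.0009,0.01,0,0,-0.17]
    - [1,0,0,0.02,0,0,0]
    - [1,0,0,0.02,0,0,0]
    - [1,0,0,0.02,0,0,0]
    - [1,0,0,0.015,0,0,0]
    - [1,0,0,0.01,0,0,0]
    - [1,0,0,0,0,0,0]
    - [1,0,0,0,0,0,0]

```text
time_s: 35.58
tool_pos: [0.6071, 0.2421, 0.267]
tool_rot: [-180.0, 0.0, 74.7]
force: [-0.3, 0.7, -1.1]
grip_width: 0.0598
```

```bash
python3 need.py 605.5 241.5 61 74.6;python3 - <<'E'
from fit import *
p,W=cloud('side');np.savez('s4.npz',p=p,W=W)
for r in outline_of('side','tent_sign')[:2]:print('sign',r['conf'],np.round(r['box']))
vfit(W,np.array([.605,.241]),75,.114,.07);vfit(W,np.array([.605,.241]),75,.065,.012)
cv2.imwrite('pics/s4.png',cv2.resize(p[190:290,150:270],None,fx=5,fy=5,interpolation=2)[:,:,::-1])
E
```

```text
t 35.7833 [607.4 242.5 268.4] yaw 74.72 F [ 0.2  0.5 -1.5] w 59.8
need tool [-1.4 -1.5 43.4] turn z 0.12
sign 0.9 [203. 224. 224. 254.]
V centre [606.2 245.4] yaw 74.9 dz 0.1 len [77.20403861] 523 res 3.325331414878765
V centre [605.6 244.9] yaw 74.7 dz -1.8 len [58.4374215] 429 res 14.453459859754453
```

View pics/s4.png

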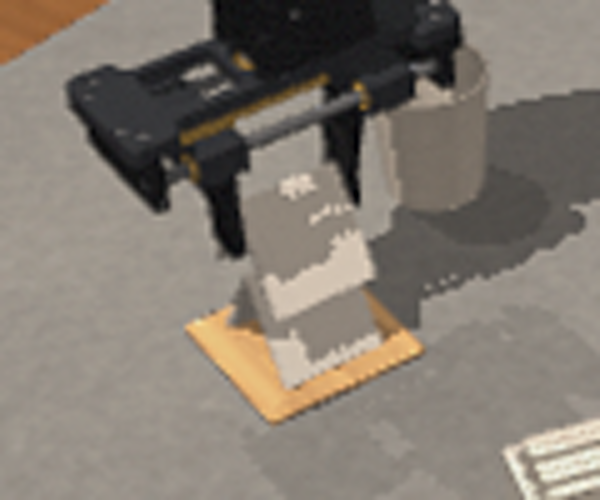

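The sign hangs squarely over the stand, parallel to it. I'll measure how the ends line up using the same camera for both.

```bash
cat > ext.py <<'E'
from fit import *
def ext(Wl,H1,H2,z1,z2,yaw=74.6):
    b=np.radians(yaw);c=np.array([.6055,.2415])
    for nm,H,(za,zb) in(('sign',H1,z1),('stand',H2,z2)):
        E=[];V=[];U=[]
        for W in Wl:
            w=near(W,c,.06);w=w[(w[:,2]>za)&(w[:,2]<zb)];d=w[:,:2]-c
            u=d@[np.cos(b),np.sin(b)];v=d@[-np.sin(b),np.cos(b)]
            r=v-(H-w[:,2])*np.tan(np.pi/6);k=(abs(r)<.008)&(abs(u)<.045)
            s=np.polyfit(u[k],r[k],1)
            E.append(np.percentile(u[k],[1,50,99])*1e3);V.append(np.median(r[k])*1e3);U.append(np.degrees(s[0]))
        print(nm,'u 1/50/99%',np.mean(E,0).round(1),'v offset',np.mean(V).round(1),'yaw diff',np.mean(U).round(1),k.sum())
E
python3 - <<'E'
from ext import *
Wl=[cloud('side')[1] for i in range(4)]
ext(Wl,.114,.065,(.06,.098),(.012,.042))
E
```

```text
sign u 1/50/99% [-32.3   3.4  40.3] v offset -0.3 yaw diff -0.1 384
stand u 1/50/99% [-26.8   3.8  32.1] v offset -2.7 yaw diff 0.1 208
```

```bash
python3 - <<'E'
from ext import *
Wl=[cloud('side')[1] for i in range(4)]
for a,b in((.056,.066),(.066,.076),(.076,.084)): ext(Wl,.1158,.065,(a,b),(.012+(a-.056),.022+a-.056))
E
```

```text
sign u 1/50/99% [-27.3   3.3  32.3] v offset -1.4 yaw diff 0.5 85
stand u 1/50/99% [-27.1   2.5  32.4] v offset -2.9 yaw diff 0.5 89
sign u 1/50/99% [-27.    2.8  32.3] v offset -1.2 yaw diff 0.4 97
stand u 1/50/99% [-26.8   4.6  31.9] v offset -3.3 yaw diff 0.1 84
sign u 1/50/99% [-26.7   3.1  32.4] v offset -1.5 yaw diff 0.2 75
stand u 1/50/99% [-26.6   9.6  32.5] v offset -1.9 yaw diff -0.6 41
```

The ends agree within about 0.3 mm along the ridge. I'll shift 1.5 mm sideways and lower in stages.

jog_arm:
  rows:
    - [1,0,0.0015,0.005,0,0,0]
    - [1,0,0,0.008,0,0,0]
    - [1,0,0,0.006,0,0,0]
    - [1,0,0,0.004,0,0,0]
    - [1,0,0,0.003,0,0,0]
    - [1,0,0,0.003,0,0,0]
    - [1,0,0,0.003,0,0,0]
    - [1,0,0,0,0,0,0]

```text
time_s: 36.95
tool_pos: [0.6087, 0.2414, 0.2353]
tool_rot: [180.0, 0.0, 74.7]
force: [-0.8, -1.1, 0.9]
grip_width: 0.0601
```

```bash
python3 need.py 607.4 242.5 61.6 74.6
```

```text
t 37.15 [608.7 241.4 235.3] yaw 74.7 F [ 0.2 -1.1  0.9] w 59.7
need tool [ 0.7 -1.6  9.7] turn z 0.1
```

jog_arm:
  rows:
    - [1,0,0,0.003,0,0,0]
    - [1,0,0,0.003,0,0,0]
    - [1,0,0,0.0015,0,0,0]
    - [1,0,0,0,0,0,0]
    - [1,0,0,0,0,0,0]

```text
time_s: 37.57
tool_pos: [0.609, 0.2414, 0.2286]
tool_rot: [179.9, 0.0, 74.7]
force: [-0.6, -2.3, 5.0]
grip_width: 0.0598
```

```bash
python3 need.py 607.4 242.5 61.6 74.6
```

```text
t 37.7667 [609.  241.3 228.5] yaw 74.68 F [-0.3 -2.6  5.4] w 59.9
need tool [ 0.7 -1.8  2.9] turn z 0.08
```

jog_arm:
  rows:
    - [0.29,0,0,0,0,0,0]
    - [0.28,0,0,0,0,0,0]
    - [0.27,0,0,0,0,0,0]
    - [0.26,0,0,0,0,0,0]
    - [0.26,0,0,0,0,0,0]
    - [0.26,0,0,0,0,0,0]

```text
time_s: 38.27
tool_pos: [0.6084, 0.2418, 0.2275]
tool_rot: [-180.0, -0.0, 74.7]
force: [0.8, -0.1, 0.0]
grip_width: 0.0639
```

```bash
python3 need.py 607.4 242.5 61.6 74.6; python3 - <<'E'
from ext import *
Wl=[]
for i in range(4):
  p,W=cloud('side');Wl.append(W)
ext(Wl,.073,.065,(.02,.035),(.012,.016))
cv2.imwrite('pics/s5.png',cv2.resize(p[190:290,150:270],None,fx=5,fy=5,interpolation=2)[:,:,::-1])
E
```

```text
t 38.4667 [608.4 241.7 227.6] yaw 74.72 F [0.  0.1 0.1] w 64.0
need tool [ 0.5 -1.2  2. ] turn z 0.12
sign u 1/50/99% [-26.6   3.8  32.9] v offset -2.8 yaw diff -0.3 132
stand u 1/50/99% [-27.3   3.4  31.4] v offset 0.5 yaw diff -0.6 25
```

View pics/s5.png

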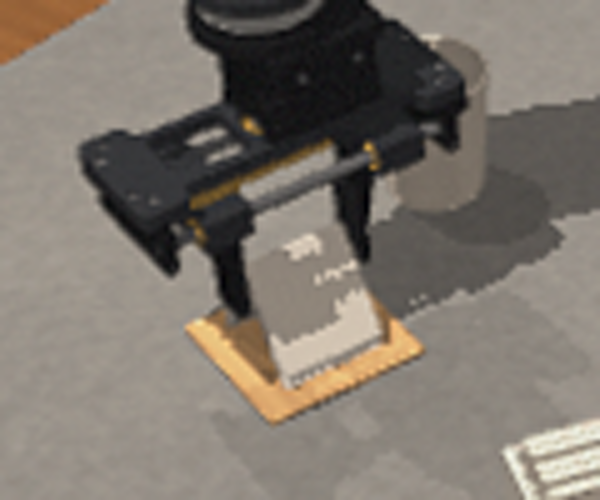

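The sign is now free of the grip and seated. Its face offset is −2.8 mm against −2.9 for the stand, and its ends agree within 0.7 mm. Open and retreat.

jog_arm:
  rows:
    - [0.2,0,0,0,0,0,0]
    - [0.1,0,0,0,0,0,0]
    - [0,0,0,0,0,0,0]
    - [0,0,0,0,0,0,0]
    - [0,0,0,0,0,0,0]
    - [0,0,0,0,0,0,0]
    - [0,0,0,-0.01,0,0,0]
    - [0,0,0,-0.02,0,0,0]
    - [0,0,0,-0.03,0,0,0]
    - [0,0,0,-0.03,0,0,0]
    - [0,0,0,-0.03,0,0,0]
    - [0,0,0,-0.03,0,0,0]

```text
time_s: 39.67
tool_pos: [0.6082, 0.2418, 0.38]
tool_rot: [180.0, -0.0, 74.7]
force: [0.2, -0.1, -0.3]
grip_width: 0.0872
```

jog_arm:
  rows:
    - [0,-0.01,0,0,0,0,0]
    - [0,-0.025,0,0,0,0,0]
    - [0,-0.03,0,0,0,0,0]
    - [0,-0.03,0,0,0,0,0]
    - [0,-0.03,0,0,0,0,0]
    - [0,-0.03,0,0,0,0,0]
    - [0,-0.03,0,0,0,0,0]
    - [0,-0.03,0,0,0,0,0]
    - [0,-0.02,0,0,0,0,0]
    - [0,0,0,0,0,0,0]

```text
time_s: 40.5
tool_pos: [0.5462, 0.0097, 0.3778]
tool_rot: [180.0, 0.2, 74.3]
force: [0.7, -0.3, -0.4]
grip_width: 0.0868
```

```bash
python3 - <<'E'
from ext import *
print(status.get_obs()['tool_pos'])
Wl=[]
for i in range(2):
  p,W=cloud('side');Wl.append(W)
ext(Wl,.073,.065,(.02,.06),(.011,.016))
w=near(W,(.554,-.384),.04);w=w[w[:,2]<.12];print('small can top',np.percentile(w[:,2],97))
pt,W=cloud('top')
vfit(W,np.array([.605,.242]),75,.073,.022)
for nm,c,a,b,r in(('cupA',(.644,.091),.07,.09,.05),('cupB',(.453,.083),.07,.09,.05),('big',(.62,-.242),.078,.095,.05),('small',(.554,-.386),.074,.09,.04),('smallholder',(.554,-.386),.0075,.016,.045),('box',(.377,.284),.066,.076,.06),('sq',(.377,.284),.009,.016,.07)):
  w=near(W,c,r);s=w[(w[:,2]>a)&(w[:,2]<b)];print(nm,len(s),rect(s) if len(s)>5 else '')
cv2.imwrite('pics/f.png',np.hstack([cv2.resize(p[130:330,150:400],(400,320)),cv2.resize(pt[110:330,100:470],(400,320))])[:,:,::-1])
E
```

```text
[0.546218   0.0097298  0.37784312]
sign u 1/50/99% [-27.2   2.8  32.7] v offset -3.0 yaw diff -0.1 347
stand u 1/50/99% [-27.6   3.1  32.2] v offset 0.2 yaw diff -1.7 37
small can top 0.0800509273012726
V centre [605.6 241.4] yaw 74.3 dz -1.2 len [59.42011875] 596 res 1.5001939105647286
cupA 65 [668.8  98.   17.7  58.9  14.7]
cupB 99 [449.7  89.4  69.9  52.9  24.8]
big 551 [ 619.5 -241.7   61.1   59.5   89.5]
small 210 [ 551.3 -384.6   35.8   35.6   80.7]
smallholder 158 [ 554.  -381.6   71.1   62.7    7.3]
box 259 [375.3 284.4  56.7  57.6  58.4]
sq 198 [376.9 283.2  86.3  86.9  58.4]
```

View pics/f.png

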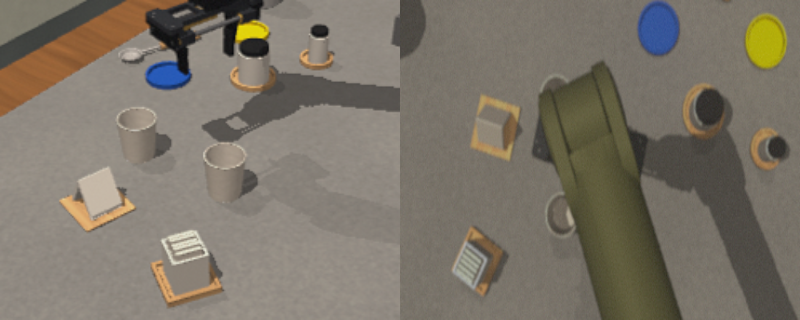

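The picture shows everything seated: the sign on its stand at (100,190), the box in its holder at (187,265) and both canisters in their wooden holders. Both cups are standing. A last cup check, then hand in.

```bash
python3 - <<'E'
from fit import *
W0=np.load('side.npz')['W'];W1=cloud('side')[1]
for W in(W0,W1):
  for c in((.644,.093),(.454,.084)):
    w=near(W,c,.05);s=w[(w[:,2]>.02)&(w[:,2]<.09)];print(len(s),np.median(s,0).round(4))
print(env.sign_off())
E
```

```text
612 [0.6426 0.0971 0.0583]
696 [0.4539 0.0868 0.0576]
617 [0.6416 0.0978 0.0577]
697 [0.453  0.0863 0.0573]
the job is handed in; nothing more can be done
None
```

The job is done and handed in at about 41 s of the 104 s allowed. I placed the big canister, small canister and sachet box in their wooden holders in that order, then lowered the tent sign onto its stand.

| Item | Last check |
|---|---|
| Big canister | Lid at 85 mm, as expected on the recess floor; about 3 mm from the holder's centre |
| Small canister | Top at about 80–82 mm; about 3 mm from the holder's centre |
| Sachet box | 58.4°, the same as its holder; about 2 mm from centre |
| Tent sign | Centre within 0.2 mm of the stand's; height matches full nesting; ends within 0.5 mm; yaw 74.3° against 74.6° |
| Cups | Standing, with at most about 1 mm of apparent shift, which is within the noise |

- **Box touchdown:** the box met the recess floor about 2 mm early with roughly 13 N, under the 40 N limit. I checked it in a picture before letting go.
- **Cup check:** in the final top view the arm partly hid the cups, so that check rests on the side camera.

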